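Clear the brush and close the laundry-care box

TASK

The long brush standing in the wooden laundry-care box sticks out and stops the lid from closing. Pull it out and stand it, bristle end down, in the tall empty jar on the counter without dropping it in, then lower the lid gently until the box is fully shut. Leave the squat stain stick in its well in the box, keep the jar standing, and do not disturb the other things on the counter.

Things in the scene. Friction and masses are not known exactly. Their poses are not given: they have to be found in the camera images.
- carebox: Wooden box fixed to the counter, on its left or right: 150 (its x) by 220 (y) by 95 mm high, walls and floor 8 mm. Origin: centre of underside, z up. Front is -x (towards the robot, yaw within 0.35 rad); lid hinged on top of the +x wall. Inside, two round wells 41 mm wide in a block whose top is 53 mm up, at x -34, y -50 and +50 mm: one holds the brush, one the stain stick. Pegs lie behind.
- lid (a joint): Lid angle, rad: 0 fully shut on the rim, grows as it opens, 1.57 upright, starts 1.35 to 1.75, stop at 1.9. Stiff friction hinge: the lid stays where it is left; pushing it shut takes 0.26 N m (upright) falling to 0.1 N m (flat), 1 to 3 N at 110 mm from the hinge. The open lid's plain outer face looks away from the robot: it can be pushed from behind, then from above.
- lid_hinge (a point): On the hinge axis at mid width, 95.5 mm above the counter, 75 mm from the box centre along the box's +x, at the lid's underside. Turns with the lid: y along the axis (the box's y), -x along the board to its front edge, z out of the outer face, which is at z = +10 mm.
- lid_tab (a point): Finger tab on the lid, its centre on the outer face, 157 mm from the hinge axis. The lid is a flat wooden board 150 mm from hinge to front edge, 220 mm wide, 10 mm thick, 0.22 kg; the tab, 60 mm wide, stands out 15 mm more in the middle of the front edge. Axes as lid_hinge.
- brush: Long round brush: dark stiff bristle head 32 mm wide and 40 mm long at the bottom, metal collar 22 mm wide up to 52 mm, wooden handle 16 mm wide up to 190 mm with a 20 mm ball end; 200 mm in all, about 70 g. Origin: centre of the flat bottom of the head, z along the handle. Starts upright in a well, bottom 8 mm above the counter, handle above the rim.
- brush_top (a point): Top end of the brush handle, 200 mm from its bottom.
- stick: Squat white stain stick with a grey cap, 28 mm diameter, 62 mm high, standing in the other well, wholly below the rim of the box; it stays there. Origin at the centre of its underside.
- jar: Tall empty straight-sided white ceramic jar, 92 mm outer diameter, 115 mm high, walls 5 mm, inside 82 mm wide, inner floor 8 mm above its underside, about 0.6 kg, loose. Origin at the centre of its underside, z up. Stands on the other side of the counter from the box.
- detergent: White bottle of detergent, 68 mm diameter, 190 mm high, loose, to be left alone. Origin at the centre of its underside.
- tub: Low grey screw-top tub, 84 mm diameter, 75 mm high, loose, to be left alone. Origin at the centre of its underside.
- dish: Low white bowl, 100 mm diameter, 40 mm high, loose, to be left alone. Origin at the centre of its underside.
Things that resemble listed ones, but are neither listed nor needed, are in the scene too. What is shaped like the brush but green or turquoise is not meant.

How it is judged:
By the outcome, as a careful person would: the job done as asked, in the order asked, and still so for the second after the job is handed in, with the robot touching nothing.
It also fails if it takes over 59 s, if anything falls off the work surface, if the arm or the gripper's body presses on something with over 40 N, if the wrist force passes 120 N, or if a joint passes its speed limit or range.

ROBOT

A 6-joint arm with a two-finger parallel gripper is mounted at the origin on the work surface. World frame = base frame: x ahead of the robot, y to its left, z up, the work surface at z = 0. Lengths are in m, angles in rad, forces in N, time in s.
With the tool pointing down it reaches from about 0.25 to 0.775 m from the base axis. Payload 8.9 kg.
Tool frame: the origin (TCP) lies midway between the tips of the shut fingers; the grasp point (between the pads) lies 19 mm behind it; z points along the fingers, y is the line along which they close (so a half turn about z gives the same grasp; the last joint's range is limited). The gripper opens to 85 mm and grips with 20 to 120 N. Pads are 22 mm wide; open, the fingers measure 114 mm over their backs; the gripper's body (76 mm by 85 mm) begins 54 mm behind the grasp point. The pads swing forward as they close: fully open they stand 13 mm farther back than shut.
Start: joints at [-1.398, 0.291, -0.153, 1.127, 0, 1.431], TCP at [0.161, -0.5, 0.231] pointing down, gripper open.
Joint ranges: [-2.52, 2.52], [-0.91, 1.74], [-1.3, 1.37], [-1.96, 2.02], [-1.52, 1.47], [-3.14, 3.14]. Speed limits (rad/s): [2.22, 2.22, 2.79, 3.14, 3.14, 3.14].

INTERFACE

Orientations are given as a rotation vector (axis times angle).
In Python, from workcell import bot gives the robot as it stands.
- The arm moves only by the shell command python3 -m pendant 'ROWS' [FORCE]. ROWS is JSON, a list that holds one entry, the list of rows, each a list of 7 numbers: the opening, from -1 (shut) to 1 (fully open), then the shift along the world's x, y, z scaled (see below), then the turn, a rotation vector about the world's x, y, z scaled (see below). In form: [[[hand, dx, dy, dz, rx, ry, rz], ...]]. A call has 1 to 10 rows; each row shifts and turns the commanded pose from where the row before left it; what a row does not reach is not made up. The controller multiplies each number of a shift by 0.1 m and each number of a turn by 6 degrees. A row lasts 1/12 s, in which the tool goes at most 41.7 mm and 7.16 degrees, less where a joint would pass 70% of its speed; a pose out of reach is approached as far as the arm can. A call with a number of a shift or a turn outside -1 to 1 is refused whole. A call with a gripper value outside its range is refused whole. The fingers move at their own pace and stop on an object; FORCE is the grip in N (left out, the last holds). Time passes only in rows, so rows that do not move let the fingers close. It gives the time, the measured TCP pose, the force, the opening and the grip force at its end, in the units of the state.
- bot.get_obs(): the state, without advancing time (a new reading comes with each control period).
- bot.grab_frame(name): name is "side" or "top" or "wrist"; returns a dict with "img" (420x560x3 uint8, red, green, blue), "K" (3x3 intrinsics, pixels), "R" (3x3) and "t" (3): a world point X has camera coordinates R X + t. Camera axes: x right, y down, z forward; pixel columns grow to the right and rows downward; lengths in m; the calibration is good to about 2 mm. A picture is of the moment at which its call begins. There is no depth.
- bot.close_job(): hands the job in; it is judged then, once.
The state is a dict: "time": time; "q": joint angles; "qvel": joint speeds; "joint_torque": joint torques, N m; "ee_pos": TCP position; "eef_rot": TCP orientation; "wrist_force": force on the tool from outside, world axes, zero at the start; "wrist_torque": the same for the moment, N m; "finger_gap": finger opening in m; "grasp_force": force on a finger pad.
Only numpy, scipy, OpenCV 4.12 (cv2) and the standard library are available. Lean on these libraries where they do the work, as an engineer would, in place of code of your own. Each camera call takes 0.05 s, during which the arm holds its last target. There are 200 camera calls.

## Working session

There is one attempt and no reset: what is moved stays moved. The work goes in short steps, Python scripts to look and compute and a shell command to move; the robot and the scene stay as the last step left them, time stands still between calls to the robot, and variables do not carry over. Pictures are saved under pics/ and viewed, at most 13 in all, crops included, and the job is handed in when it is done.

```bash
mkdir -p pics; ls; python3 - <<'E'
from workcell import bot
import cv2, numpy as np
for n in ["side","top"]:
    f=bot.grab_frame(n); cv2.imwrite(f"pics/{n}0.png",f["img"][:,:,::-1]); print(n,f["K"].round(1).tolist(),f["R"].round(4).tolist(),f["t"].round(4).tolist())
o=bot.get_obs(); print({k:np.round(v,3).tolist() for k,v in o.items()})
E
```

```text
pics
side [[384.6, 0.0, 278.8], [0.0, 384.6, 211.5], [0.0, 0.0, 1.0]] [[-0.8159, -0.5778, 0.0186], [-0.3809, 0.5132, -0.7691], [0.4349, -0.6346, -0.6389]] [0.4526, 0.3095, 0.9025]
top [[417.5, 0.0, 278.5], [0.0, 417.5, 214.4], [0.0, 0.0, 1.0]] [[-0.0017, -1.0, 0.001], [-0.9876, 0.0015, -0.1572], [0.1572, -0.0012, -0.9876]] [-0.0046, 0.5702, 1.3504]
{'time': 0.1, 'q': [-1.398, 0.291, -0.154, 1.127, -0.0, 1.431], 'qvel': [-0.0, -0.001, 0.001, 0.002, -0.001, -0.0], 'joint_torque': [0.001, -53.798, 33.192, 0.009, -0.0, 0.0], 'ee_pos': [0.161, -0.499, 0.231], 'eef_rot': [-3.102, -0.488, 0.0], 'wrist_force': [-0.292, -0.32, -0.05], 'wrist_torque': [-0.015, -0.019, -0.004], 'grasp_force': 0.0, 'finger_gap': 0.085}
```

View pics/side0.png

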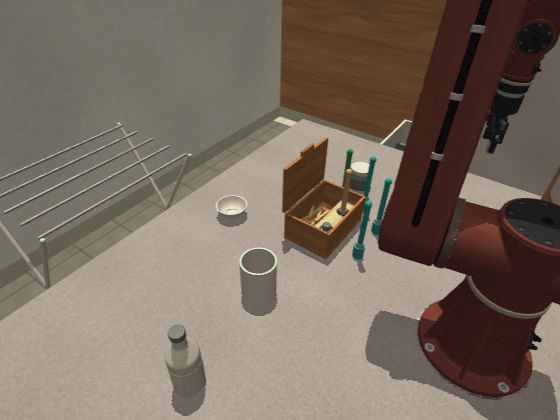

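View pics/top0.png

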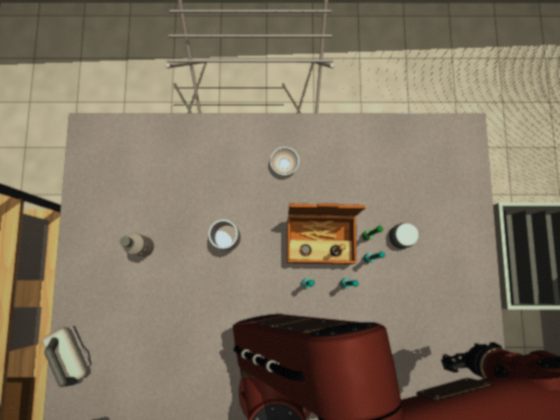

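The side view shows the box with its open lid, and the wooden brush handle with its ball top near (348,172). Candidates for the brush are wooden (348,172), green (349,153) and turquoise (372,160), (387,182) and (367,203). I choose the wooden one. The jar is at side (258,262) and top (223,235). Next is a close crop to check.

```bash
python3 - <<'E'
import cv2, numpy as np
a=cv2.imread("pics/side0.png")[125:275,265:415]; b=cv2.imread("pics/top0.png")[190:300,270:420]
a=cv2.resize(a,(400,400),interpolation=cv2.INTER_CUBIC); b=cv2.resize(b,None,fx=400/150,fy=400/150,interpolation=cv2.INTER_CUBIC)
b=cv2.copyMakeBorder(b,0,400-b.shape[0],0,0,cv2.BORDER_CONSTANT)
cv2.imwrite("pics/crop0.png",np.hstack([a,b]))
E
```

```text
(no output)
```

View pics/crop0.png

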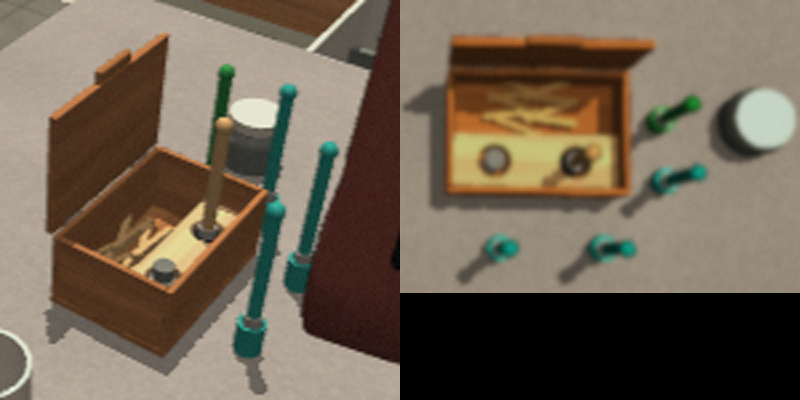

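The crop confirms it: the tan handle with a ball top rises from the well on the robot's right. Its ball is at side crop (223,123) and top crop (594,150). The stick sits in the left well. Four green or turquoise decoys stand around the front and right of the box and are obstacles.

```bash
cat > h.py <<'E'
import numpy as np, cv2
from scipy.optimize import least_squares
CAM={"side":None,"top":None}
def cams():
    from workcell import bot
    return {n:{k:bot.grab_frame(n)[k] for k in "KRt"} for n in CAM}
def proj(c,X):
    p=np.asarray(X,float).reshape(-1,3)@np.asarray(c["R"]).T+np.asarray(c["t"]); p=p@np.asarray(c["K"]).T; return p[:,:2]/p[:,2:]
def onz(c,uv,z):
    d=np.linalg.inv(c["K"])@[uv[0],uv[1],1]; R=np.asarray(c["R"]); d=R.T@d; o=-R.T@np.asarray(c["t"]); return o+d*(z-o[2])/d[2]
def tri(C,ps):
    f=lambda X:np.concatenate([(proj(C[n],X)[0]-p) for n,p in ps.items()])
    r=least_squares(f,[.5,0,.1]); return r.x,abs(r.fun).max()
def boxT(b,X):
    c,s=np.cos(b[2]),np.sin(b[2]); X=np.asarray(X,float); return np.array([b[0]+c*X[0]-s*X[1],b[1]+s*X[0]+c*X[1],X[2]])
def lidT(b,a,d,y,z):  # d along board from hinge, z out of outer face
    return boxT(b,[.075-d*np.cos(a)+z*np.sin(a),y,.0955+d*np.sin(a)+z*np.cos(a)])
E
python3 - <<'E'
from h import *
from workcell import bot
import pickle
C=cams(); pickle.dump(C,open("C.pkl","wb"))
s=lambda x,y:(265+x/2.6667,125+y/2.6667); t=lambda x,y:(270+(x-400)/2.6667,190+y/2.6667)
for n,a,b in [("brush",(223,123),(594,150)),("green",(226,71),(693,104)),("T1",(288,91),(698,173)),("T2",(328,149),(627,248)),("T3",(275,210),(508,247))]:
    X,e=tri(C,{"side":s(*a),"top":t(*b)}); print(n,X.round(4),round(e,2))
print("well",onz(C["top"],t(575,162),.053).round(4),"stick",onz(C["top"],t(494,160),.07).round(4))
print("jar",onz(C["top"],(223,234),.115).round(4),onz(C["side"],(258.5,262),.115).round(4), "tub",onz(C["top"],t(765,119),.075).round(4),"dish",onz(C["top"],(285,161),.04).round(4))
for n,p in [("deterg",(126,242))]: print(n,onz(C["top"],p,.19).round(4))
# box fit
obs=[("top",t(447,192),(-.075,.11)),("top",t(630,192),(-.075,-.11)),("side",s(55,237),(.075,.11)),("side",s(163,292),(-.075,.11)),("side",s(268,193),(-.075,-.11)),("side",s(160,148),(.075,-.11))]
lid=[("side",s(168,37),-.11),("side",s(50,117),.11),("top",t(452,38),.11),("top",t(655,42),-.11)]
def f(v):
    r=[proj(C[n],boxT(v,[*p,.095]))[0]-uv for n,uv,p in obs]
    r+=[proj(C[n],lidT(v,v[3],.15,y,.01 if n=="top" else 0))[0]-uv for n,uv,y in lid]
    return np.concatenate(r)
r=least_squares(f,[.55,-.12,0,1.57]); print("box",r.x.round(4),r.fun.round(1))
b=r.x; print("wells",boxT(b,[-.034,-.05,.053]),boxT(b,[-.034,.05,.053]))
E
```

```text
brush [ 0.4517 -0.1935  0.1987] 0.29
green [ 0.5041 -0.3066  0.1896] 0.49
T1 [ 0.4272 -0.309   0.1902] 0.45
T2 [ 0.3453 -0.2282  0.1903] 0.31
T3 [ 0.3459 -0.0982  0.1915] 0.07
well [ 0.4481 -0.1927  0.053 ] stick [ 0.4494 -0.0921  0.07  ]
jar [0.4969 0.1693 0.115 ] [0.494  0.1747 0.115 ] tub [ 0.4984 -0.4222  0.075 ] dish [ 0.7562 -0.0283  0.04  ]
deterg [0.4652 0.4459 0.19  ]
box [ 0.4845 -0.1415 -0.0309  1.5678] [-1.6 -1.  -0.7  1.  -1.7 -0.8  2.4  0.7  0.6 -1.  -0.7 -1.7  1.2 -1.5
  1.9  0.4 -1.  -1.6 -0.4 -0.9]
wells [ 0.4489741 -0.1904587  0.053    ] [ 0.45206044 -0.09050633  0.053     ]
```

The fit is consistent: the box is at (0.4845, -0.1415) with yaw -0.03 and the lid at about 1.57. The brush is at about (0.45, -0.193) and the jar at (0.4955, 0.172). I'll move above the brush.

```bash
python3 -m pendant '[[[1,0.2,0.2,0.3,0,0,-0.33],[1,0.3,0.3,0.3,0,0,-0.33],[1,0.3,0.3,0.3,0,0,-0.33],[1,0.3,0.3,0.1,0,0,-0.33],[1,0.3,0.3,0,0,0,-0.33],[1,0.3,0.3,0,0,0,-0.33],[1,0.3,0.3,0,0,0,-0.33],[1,0.3,0.35,0,0,0,-0.33],[1,0.3,0.35,0,0,0,-0.33],[1,0.28,0.37,0,0,0,-0.33]]]' 30; python3 - <<'E'
from workcell import bot
import cv2,numpy as np
f=bot.grab_frame("wrist"); cv2.imwrite("pics/w1.png",f["img"][:,:,::-1])
g=bot.grab_frame("side"); cv2.imwrite("pics/s1.png",g["img"][:,:,::-1])
o=bot.get_obs(); print({k:np.round(o[k],3).tolist() for k in ("time","ee_pos","eef_rot","q","wrist_force")})
from h import proj
for z in (.053,.1,.15,.198): print(z,proj(f,[[.449,-.192,z]]).round(1), proj(f,[[.4517,-.1935,z]]).round(1))
E
```

```text
time: 1.23
ee_pos: [0.4268, -0.2164, 0.3191]
eef_rot: [3.141, -0.056, 0.001]
wrist_force: [1.3, -0.7, 1.0]
finger_gap: 0.0857
grasp_force: 0.0
{'time': 1.333, 'ee_pos': [0.428, -0.213, 0.319], 'eef_rot': [-3.14, 0.045, -0.002], 'q': [-0.616, 0.167, -0.085, 1.319, 0.002, 2.554], 'wrist_force': [0.121, 0.159, -0.177]}
0.053 [[256.9 164.9]] [[257.9 162.8]]
0.1 [[254.4 169.8]] [[255.6 167.4]]
0.15 [[251.  176.5]] [[252.4 173.8]]
0.198 [[246.6 185.2]] [[248.2 182. ]]
```

View pics/w1.png

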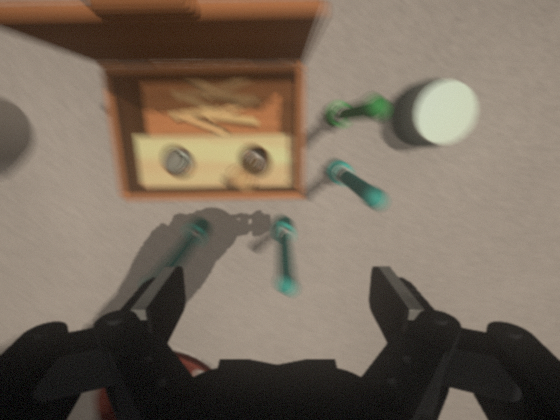

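The wrist view shows the tan ball at about (240,180) and the brush well at about (256,158), close to prediction. I'll turn those into positions.

```bash
python3 - <<'E'
from workcell import bot
from h import *; import pickle
C=pickle.load(open("C.pkl","rb"))
f=bot.grab_frame("wrist"); im=f["img"].astype(int)
hsv=cv2.cvtColor(f["img"],cv2.COLOR_RGB2HSV); print(hsv[180,240],hsv[176,245],hsv[145,160])
x,y=onz(f,(240,178),.198)[:2],onz(f,(256,158),.053)[:2]; print("ball",x,"well",y,"stick",onz(f,(177,160),.07))
s=lambda x,y:(265+x/2.6667,125+y/2.6667); t=lambda x,y:(270+(x-400)/2.6667,190+y/2.6667)
F={**C,"wrist":f}
print(tri(F,{"side":s(223,123),"top":t(594,150),"wrist":(240,180)}))
E
```

```text
[ 15 107 145] [ 15 113 140] [ 22  85 210]
ball [ 0.45674601 -0.18345584] well [ 0.45940785 -0.1877399 ] stick [ 0.46136296 -0.09069073  0.07      ]
(array([ 0.45511978, -0.18488134,  0.20366121]), np.float64(2.844567250283376))
```

```bash
python3 -m pendant '[[[1,0.12,0.12,-0.1,0,0,0],[1,0.12,0.12,-0.1,0,0,0],[1,0,0,-0.2,0,0,0],[1,0,0,-0.3,0,0,0],[1,0,0,-0.3,0,0,0],[1,0,0,-0.3,0,0,0],[1,0,0,-0.25,0,0,0],[1,0,0,-0.14,0,0,0],[1,0,0,0,0,0,0]]]' 30; python3 - <<'E'
from workcell import bot
import cv2,numpy as np
f=bot.grab_frame("wrist"); g=bot.grab_frame("side")
cv2.imwrite("pics/w2.png",np.hstack([f["img"],g["img"]])[:,:,::-1][::1])
im=np.hstack([cv2.resize(f["img"],(400,300)),cv2.resize(g["img"][110:290,240:480],(400,300))]); cv2.imwrite("pics/c2.png",im[:,:,::-1])
o=bot.get_obs(); print({k:np.round(o[k],3).tolist() for k in ("time","ee_pos","eef_rot","q","wrist_force")})
E
```

```text
time: 2.13
ee_pos: [0.4472, -0.1939, 0.1472]
eef_rot: [-3.139, 0.055, 0.007]
wrist_force: [-0.3, 0.4, -0.3]
finger_gap: 0.086
grasp_force: 0.0
{'time': 2.233, 'ee_pos': [0.449, -0.195, 0.15], 'eef_rot': [-3.141, 0.055, 0.001], 'q': [-0.558, 0.289, -0.382, 0.9, -0.0, 2.618], 'wrist_force': [0.111, -0.036, 0.379]}
```

View pics/c2.png

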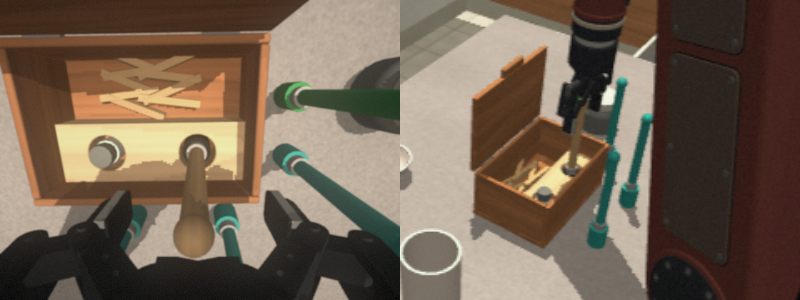

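The handle stands between the open fingers, ball at (193,236) in the crop, roughly centred. I'll close on it.

```bash
python3 -m pendant '[[[1,0.03,0.03,0,0,0,0],[-1,0,0,0,0,0,0],[-1,0,0,0,0,0,0],[-1,0,0,0,0,0,0],[-1,0,0,0,0,0,0],[-1,0,0,0,0,0,0],[-1,0,0,0,0,0,0],[-1,0,0,0,0,0,0],[-1,0,0,0,0,0,0],[-1,0,0,0,0,0,0]]]' 40
```

```text
time: 3.07
ee_pos: [0.4528, -0.1912, 0.1502]
eef_rot: [3.141, -0.053, 0.001]
wrist_force: [0.9, -0.0, 2.9]
finger_gap: 0.0147
grasp_force: 38.9
```

```bash
python3 -m pendant '[[[-1,0,0,0.1,0,0,0],[-1,0,0,0.15,0,0,0],[-1,0,0,0.2,0,0,0],[-1,0,0,0.2,0,0,0],[-1,0,0,0.2,0,0,0],[-1,0,0,0.2,0,0,0],[-1,0,0,0.2,0,0,0],[-1,0,0,0.2,0,0,0],[-1,0,0,0.1,0,0,0],[-1,0,0,0,0,0,0]]]' 40; python3 - <<'E'
from workcell import bot
import cv2,numpy as np
g=bot.grab_frame("side");f=bot.grab_frame("top")
im=np.hstack([cv2.resize(g["img"][90:290,240:480],(400,333)),cv2.resize(f["img"][170:320,200:380],(400,333))]); cv2.imwrite("pics/c3.png",im[:,:,::-1])
from h import proj
o=bot.get_obs(); e=o["ee_pos"]; print(e,o["wrist_force"]); b=e+[0,0,.019-.161]
print("bottom pred side",(proj(g,b)[0]-[240,90])*400/240, "jar rim",(proj(g,[[.4955,.172,.115]])[0]-[240,90])*400/240)
E
```

```text
time: 3.9
ee_pos: [0.4534, -0.1914, 0.3069]
eef_rot: [3.14, -0.053, 0.004]
wrist_force: [0.0, 0.3, -1.4]
finger_gap: 0.0152
grasp_force: 39.0
[ 0.45252591 -0.1908885   0.30445847] [-0.31427597 -0.61051586 -0.42019596]
bottom pred side [177.60937523 153.22861229] jar rim [ 31.1607156 285.0960912]
```

View pics/c3.png

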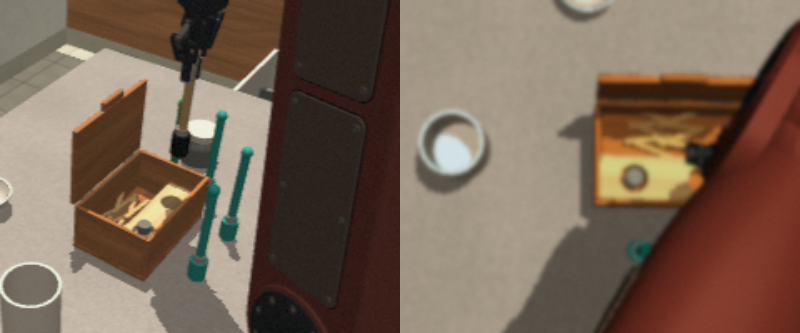

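The brush is out. Its bristle head at (180,156) in the crop is where I predicted, and the jar rim matches (31,285). I'll move across to the jar, turning the wrist to keep joint 6 in range.

```bash
python3 -m pendant '[[[-1,0.02,0.15,0,0,0,0.6],[-1,0.03,0.3,0,0,0,0.8],[-1,0.04,0.35,0,0,0,0.8],[-1,0.05,0.38,0,0,0,0.8],[-1,0.05,0.38,0,0,0,0.8],[-1,0.05,0.38,0,0,0,0.8],[-1,0.05,0.38,0,0,0,0.8],[-1,0.05,0.38,0,0,0,0.8],[-1,0.04,0.35,0,0,0,0.8],[-1,0.03,0.25,0,0,0,0.8]]]' 40; python3 -m pendant '[[[-1,0.02,0.2,0,0,0,0],[-1,0,0.13,0,0,0,0],[-1,0,0,0,0,0,0],[-1,0,0,0,0,0,0]]]' 40; python3 - <<'E'
from workcell import bot
import numpy as np,cv2
from h import proj
o=bot.get_obs(); print({k:np.round(o[k],4).tolist() for k in ("ee_pos","eef_rot","q","wrist_force")})
g=bot.grab_frame("side");f=bot.grab_frame("top")
im=np.hstack([cv2.resize(g["img"][140:320,160:376],(400,333)),cv2.resize(f["img"][170:320,150:330],(400,333))]); cv2.imwrite("pics/c4.png",im[:,:,::-1])
b=o["ee_pos"]+[0,0,-.142]; print((proj(g,b)[0]-[160,140])*400/216)
E
```

```text
time: 4.83
ee_pos: [0.4928, 0.1418, 0.3035]
eef_rot: [-2.899, -1.207, 0.003]
wrist_force: [0.2, -0.1, -0.8]
finger_gap: 0.015
grasp_force: 39.1
time: 5.17
ee_pos: [0.4951, 0.1719, 0.3041]
eef_rot: [2.904, 1.2, -0.003]
wrist_force: [0.7, -0.3, -1.6]
finger_gap: 0.015
grasp_force: 39.0
{'ee_pos': [0.4951, 0.1719, 0.3041], 'eef_rot': [2.9035, 1.1995, -0.0027], 'q': [0.1949, 0.262, -0.002, 1.3085, -0.0004, 2.5529], 'wrist_force': [0.6817, -0.3273, -1.5591]}
[182.51023605 198.85068649]
```

View pics/c4.png

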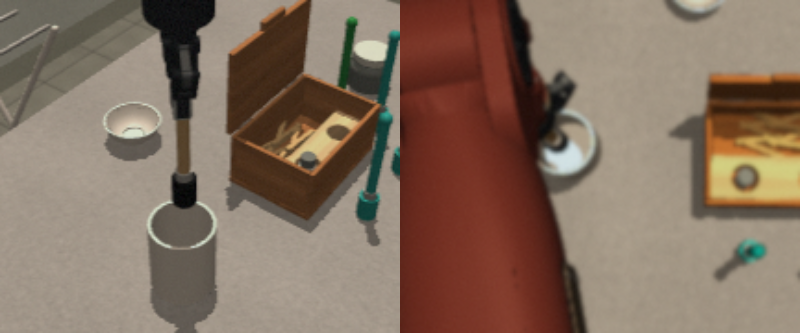

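The head hangs over the jar mouth with its bottom at (183,202), as predicted. I'll lower it, then creep the last few millimetres.

```bash
python3 -m pendant '[[[-1,0,0,-0.1,0,0,0],[-1,0,0,-0.2,0,0,0],[-1,0,0,-0.25,0,0,0],[-1,0,0,-0.25,0,0,0],[-1,0,0,-0.25,0,0,0],[-1,0,0,-0.2,0,0,0],[-1,0,0,-0.1,0,0,0],[-1,0,0,-0.05,0,0,0],[-1,0,0,-0.04,0,0,0],[-1,0,0,0,0,0,0]]]' 40; python3 -m pendant '[[[-1,0,0,-0.02,0,0,0],[-1,0,0,-0.02,0,0,0],[-1,0,0,-0.02,0,0,0],[-1,0,0,0,0,0,0],[-1,0,0,0,0,0,0]]]' 40
```

```text
time: 6.1
ee_pos: [0.4959, 0.1716, 0.1612]
eef_rot: [2.904, 1.198, 0.001]
wrist_force: [0.9, -0.1, -1.2]
finger_gap: 0.0154
grasp_force: 39.0
time: 6.52
ee_pos: [0.4956, 0.172, 0.1551]
eef_rot: [2.904, 1.199, 0.0]
wrist_force: [0.6, -0.6, -1.5]
finger_gap: 0.015
grasp_force: 39.0
```

```bash
python3 -m pendant '[[[-1,0,0,-0.01,0,0,0],[-1,0,0,-0.01,0,0,0],[-1,0,0,-0.01,0,0,0],[-1,0,0,-0.01,0,0,0],[-1,0,0,0,0,0,0],[-1,0,0,0,0,0,0]]]' 40; python3 -m pendant '[[[-1,0,0,-0.01,0,0,0],[-1,0,0,0,0,0,0],[-1,0,0,0,0,0,0]]]' 40
```

```text
time: 7.02
ee_pos: [0.4955, 0.172, 0.1509]
eef_rot: [-2.904, -1.199, 0.0]
wrist_force: [-0.4, -0.1, -1.3]
finger_gap: 0.0154
grasp_force: 39.0
time: 7.27
ee_pos: [0.4958, 0.172, 0.1502]
eef_rot: [2.904, 1.199, 0.001]
wrist_force: [0.1, 0.8, 0.8]
finger_gap: 0.0149
grasp_force: 39.2
```

```bash
python3 -m pendant '[[[-1,0,0,-0.01,0,0,0],[-1,0,0,0,0,0,0],[-1,0,0,0,0,0,0]]]' 40
```

```text
time: 7.52
ee_pos: [0.4963, 0.1721, 0.1501]
eef_rot: [2.903, 1.199, 0.003]
wrist_force: [-1.7, 0.1, 10.6]
finger_gap: 0.0148
grasp_force: 40.1
```

Brush is on the jar floor (10.6 N). I'll ease off and open slowly.

```bash
python3 -m pendant '[[[-1,0,0,0.01,0,0,0],[-1,0,0,0,0,0,0],[-0.6,0,0,0,0,0,0],[-0.5,0,0,0,0,0,0],[-0.4,0,0,0,0,0,0],[-0.2,0,0,0,0,0,0],[0.1,0,0,0,0,0,0],[0.3,0,0,0,0,0,0],[0.3,0,0,0,0,0,0],[0.3,0,0,0,0,0,0]]]' 20; python3 - <<'E'
from workcell import bot
import numpy as np,cv2
g=bot.grab_frame("side");f=bot.grab_frame("wrist")
im=np.hstack([cv2.resize(g["img"][140:320,160:376],(400,333)),cv2.resize(f["img"],(400,333))]); cv2.imwrite("pics/c5.png",im[:,:,::-1])
E
```

```text
time: 8.35
ee_pos: [0.4956, 0.172, 0.1499]
eef_rot: [-2.904, -1.199, 0.0]
wrist_force: [-0.2, 0.4, 0.1]
finger_gap: 0.0559
grasp_force: 0.0
```

View pics/c5.png

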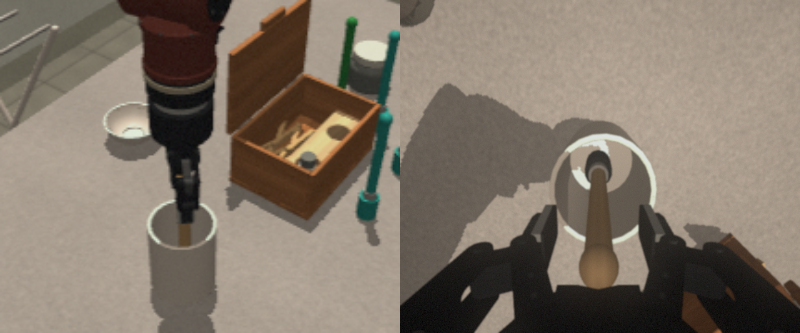

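The brush stands upright in the jar, collar near (598,168) in the crop, with both pads clear. I'll retreat straight up and go behind the lid.

```bash
python3 -m pendant '[[[0.6,0,0,0.05,0,0,0],[0.8,0,0,0.15,0,0,0],[0.8,0,0,0.25,0,0,0],[0.8,0,0,0.3,0,0,0],[0.8,0,0,0.35,0,0,0],[0.8,0,0,0.35,0,0,0],[0.8,0,0,0.3,0,0,0],[0.8,0,0,0.25,0,0,0],[0,0,0,0.1,0,0,0],[-1,0,0,0,0,0,0]]]' 40; python3 -m pendant '[[[-1,0.15,-0.2,0,0,0,-0.7],[-1,0.15,-0.3,0,0,0,-0.7],[-1,0.15,-0.35,0,0,0,-0.7],[-1,0.15,-0.35,0,0,0,-0.7],[-1,0.15,-0.35,0,0,0,-0.7],[-1,0.15,-0.35,0,0,0,-0.7],[-1,0.15,-0.35,0,0,0,-0.7],[-1,0.15,-0.35,0,0,0,-0.7],[-1,0.1,-0.3,0,0,0,-0.7],[-1,0.05,-0.2,0,0,0,-0.7]]]' 40; python3 -m pendant '[[[-1,0,-0.05,0,0,0,0],[-1,0,0,0,0,0,0]]]' 40; python3 - <<'E'
from workcell import bot
import numpy as np,cv2
from h import *
o=bot.get_obs(); print({k:np.round(o[k],4).tolist() for k in ("q","eef_rot","ee_pos","wrist_force")})
g=bot.grab_frame("side");f=bot.grab_frame("wrist")
b=(.4845,-.1415,-.0309)
k=lambda c,X,o,s:(proj(c,X)[0]-o)*s
for y in(.11,-.11): print("lid top side",k(g,lidT(b,1.57,.15,y,0),[160,110],400/270).round(), "wrist",k(f,lidT(b,1.57,.15,y,.01),[0,0],400/560).round())
im=np.hstack([cv2.resize(g["img"][110:320,160:430],(400,311)),cv2.resize(f["img"],(400,311))]); cv2.imwrite("pics/c6.png",im[:,:,::-1])
E
```

```text
time: 9.28
ee_pos: [0.4966, 0.1722, 0.363]
eef_rot: [2.903, 1.198, 0.007]
wrist_force: [0.4, -0.8, -0.2]
finger_gap: 0.0542
grasp_force: 0.0
time: 10.12
ee_pos: [0.631, -0.1411, 0.3579]
eef_rot: [-3.141, -0.07, 0.003]
wrist_force: [0.6, 0.3, 0.3]
finger_gap: -0.0001
grasp_force: 0.0
time: 10.28
ee_pos: [0.6303, -0.1445, 0.3583]
eef_rot: [-3.14, -0.077, 0.004]
wrist_force: [0.3, -0.5, -0.9]
finger_gap: 0.0001
grasp_force: 0.0
{'q': [-0.3383, 0.5328, 0.5454, 1.5858, -0.0001, 2.7546], 'eef_rot': [-3.1399, -0.0766, 0.0036], 'ee_pos': [0.6303, -0.1445, 0.3583], 'wrist_force': [0.266, -0.5487, -0.9245]}
lid top side [186.  88.] wrist [108. 191.]
lid top side [251.  41.] wrist [282. 204.]
```

View pics/c6.png

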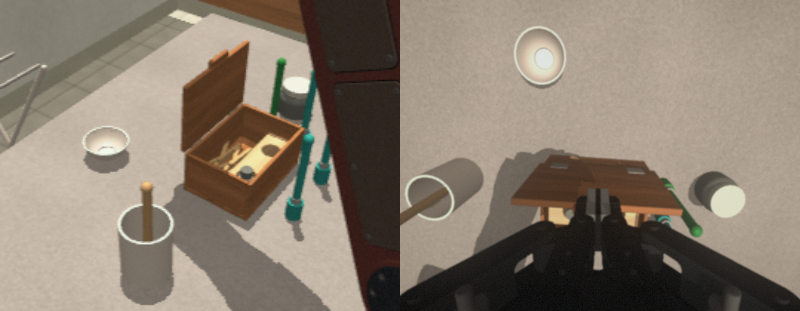

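The side view shows the brush standing in the jar (handle top at (147,187) in the crop), with the lid upright. The fingertips are behind the lid with clearance. I'll descend and work out the push arc.

```bash
python3 -m pendant '[[[-1,0,0,-0.1,0,0,0],[-1,0,0,-0.2,0,0,0],[-1,0,0,-0.3,0,0,0],[-1,0,0,-0.3,0,0,0],[-1,0,0,-0.3,0,0,0],[-1,0,0,-0.2,0,0,0],[-1,0,0,-0.06,0,0,0],[-1,0,0,0,0,0,0],[-1,0,0,0,0,0,0]]]' 40; python3 - <<'E'
from h import *
b=(.4845,-.1415,-.0309)
for a in np.arange(1.6,-.01,-.1): print(round(a,1),(lidT(b,a,.115,0,.01)+[.011,0,0]).round(4))
E
```

```text
time: 11.13
ee_pos: [0.631, -0.1422, 0.2153]
eef_rot: [3.14, 0.081, 0.002]
wrist_force: [0.4, -0.7, 0.6]
finger_gap: 0.0002
grasp_force: 0.0
1.6 [ 0.5838 -0.1442  0.2102]
1.5 [ 0.5723 -0.1439  0.2109]
1.4 [ 0.5608 -0.1435  0.2105]
1.3 [ 0.5493 -0.1432  0.209 ]
1.2 [ 0.5381 -0.1428  0.2063]
1.1 [ 0.5272 -0.1425  0.2025]
1.0 [ 0.5168 -0.1422  0.1977]
0.9 [ 0.5068 -0.1419  0.1918]
0.8 [ 0.4976 -0.1416  0.185 ]
0.7 [ 0.489  -0.1413  0.1772]
0.6 [ 0.4812 -0.1411  0.1687]
0.5 [ 0.4744 -0.1408  0.1594]
0.4 [ 0.4685 -0.1407  0.1495]
0.3 [ 0.4636 -0.1405  0.139 ]
0.2 [ 0.4598 -0.1404  0.1281]
0.1 [ 0.4571 -0.1403  0.1169]
-0.0 [ 0.4555 -0.1403  0.1055]
```

```bash
python3 -m pendant '[[[-1,-0.1,0,0,0,0,0],[-1,-0.1,0,0,0,0,0],[-1,-0.1,0,0,0,0,0],[-1,-0.08,0,-0.03,0,0,0],[-1,-0.05,0,0,0,0,0],[-1,-0.05,0,0,0,0,0],[-1,-0.05,0,0,0,0,0],[-1,-0.05,0,0,0,0,0],[-1,0,0,0,0,0,0]]]' 40; python3 -m pendant '[[[-1,-0.06,0,0,0,0,0],[-1,-0.06,0,0,0,0,0],[-1,-0.06,0,-0.01,0,0,0],[-1,-0.06,0,-0.01,0,0,0],[-1,-0.06,0,-0.01,0,0,0],[-1,-0.05,0,-0.02,0,0,0]]]' 40
```

```text
time: 11.88
ee_pos: [0.5725, -0.1431, 0.2118]
eef_rot: [3.14, 0.078, 0.002]
wrist_force: [1.2, -0.6, 1.3]
finger_gap: 0.0003
grasp_force: 0.4
time: 12.38
ee_pos: [0.5368, -0.143, 0.2059]
eef_rot: [-3.141, -0.078, 0.0]
wrist_force: [0.7, 0.3, 1.9]
finger_gap: 0.0002
grasp_force: 1.0
```

```bash
python3 -m pendant '[[[-1,-0.055,0,-0.02,0,0,0],[-1,-0.055,0,-0.02,0,0,0],[-1,-0.052,0,-0.025,0,0,0],[-1,-0.052,0,-0.025,0,0,0],[-1,-0.05,0,-0.03,0,0,0],[-1,-0.05,0,-0.03,0,0,0],[-1,-0.045,0,-0.035,0,0,0],[-1,-0.045,0,-0.035,0,0,0],[-1,-0.043,0,-0.04,0,0,0],[-1,-0.043,0,-0.04,0,0,0]]]' 40; python3 - <<'E'
from workcell import bot
import numpy as np,cv2
from h import *
o=bot.get_obs(); print({k:np.round(o[k],4).tolist() for k in ("ee_pos","wrist_force","q")})
g=bot.grab_frame("side");f=bot.grab_frame("top")
im=np.hstack([cv2.resize(g["img"][110:320,160:430],(400,311)),cv2.resize(f["img"][170:310,180:360],(400,311))]); cv2.imwrite("pics/c7.png",im[:,:,::-1])
E
```

```text
time: 13.22
ee_pos: [0.4881, -0.143, 0.1756]
eef_rot: [3.141, 0.078, -0.0]
wrist_force: [0.9, -0.5, 0.5]
finger_gap: 0.0001
grasp_force: 0.7
{'ee_pos': [0.4881, -0.143, 0.1756], 'wrist_force': [0.8866, -0.4771, 0.4943], 'q': [-0.4288, 0.2995, -0.2941, 0.9773, -0.0001, 2.6628]}
```

View pics/c7.png

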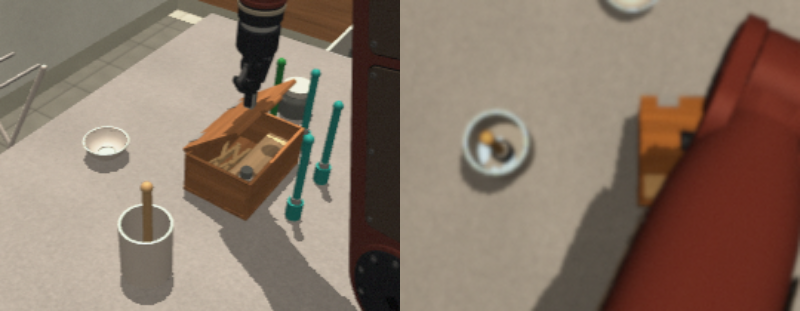

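The lid is following the fingertips and is at about 0.7 rad, roughly as computed. The decoys are clear and the brush still stands. I'll continue slowly.

```bash
python3 -m pendant '[[[-1,-0.04,0,-0.04,0,0,0],[-1,-0.04,0,-0.045,0,0,0],[-1,-0.035,0,-0.045,0,0,0],[-1,-0.035,0,-0.05,0,0,0],[-1,-0.03,0,-0.05,0,0,0],[-1,-0.03,0,-0.05,0,0,0],[-1,-0.025,0,-0.05,0,0,0],[-1,-0.025,0,-0.05,0,0,0],[-1,-0.02,0,-0.05,0,0,0],[-1,-0.02,0,-0.05,0,0,0]]]' 40; python3 -m pendant '[[[-1,-0.015,0,-0.04,0,0,0],[-1,-0.01,0,-0.03,0,0,0],[-1,-0.01,0,-0.03,0,0,0],[-1,-0.01,0,-0.03,0,0,0],[-1,0,0,-0.02,0,0,0],[-1,0,0,-0.02,0,0,0],[-1,0,0,0,0,0,0]]]' 40
```

```text
time: 14.15
ee_pos: [0.4584, -0.143, 0.1275]
eef_rot: [-3.141, -0.079, 0.0]
wrist_force: [1.5, 0.0, 1.0]
finger_gap: -0.0002
grasp_force: 0.5
time: 14.73
ee_pos: [0.4538, -0.1429, 0.1106]
eef_rot: [-3.14, -0.079, 0.001]
wrist_force: [0.2, -0.5, -0.2]
finger_gap: 0.0001
grasp_force: 0.0
```

```bash
python3 -m pendant '[[[-1,0,0,-0.015,0,0,0],[-1,0,0,-0.015,0,0,0],[-1,0,0,-0.01,0,0,0],[-1,0,0,0,0,0,0],[-1,0,0,0,0,0,0]]]' 40; python3 -m pendant '[[[-1,0,0,-0.01,0,0,0],[-1,0,0,0,0,0,0],[-1,0,0,0,0,0,0]]]' 40;  python3 -m pendant '[[[-1,0,0,-0.01,0,0,0],[-1,0,0,0,0,0,0],[-1,0,0,0,0,0,0]]]' 40
```

```text
time: 15.15
ee_pos: [0.4542, -0.143, 0.1069]
eef_rot: [-3.141, -0.079, -0.0]
wrist_force: [1.3, -1.2, 0.2]
finger_gap: -0.0
grasp_force: 0.0
time: 15.4
ee_pos: [0.4542, -0.143, 0.106]
eef_rot: [-3.141, -0.079, -0.0]
wrist_force: [-0.9, -0.3, -0.4]
finger_gap: 0.0001
grasp_force: 0.0
time: 15.65
ee_pos: [0.4542, -0.1431, 0.1055]
eef_rot: [3.14, 0.079, 0.001]
wrist_force: [-1.5, 1.1, 8.7]
finger_gap: 0.0004
grasp_force: 4.1
```

```bash
python3 -m pendant '[[[-1,0,0,-0.01,0,0,0],[-1,0,0,0,0,0,0],[-1,0,0,0,0,0,0]]]' 40;  python3 -m pendant '[[[-1,0,0,0.02,0,0,0],[-1,0,0,0.03,0,0,0],[-1,0,0,0.1,0,0,0],[-1,0,0,0.2,0,0,0],[-1,0,0,0.3,0,0,0],[-1,0,0,0.3,0,0,0],[-1,0,0,0.3,0,0,0],[-1,0,0,0.3,0,0,0],[-1,0,0,0.2,0,0,0],[-1,0,0,0,0,0,0]]]' 40; python3 - <<'E'
from workcell import bot
import numpy as np,cv2
from h import *
g=bot.grab_frame("side");f=bot.grab_frame("wrist")
im=np.hstack([cv2.resize(g["img"][110:320,160:430],(400,311)),cv2.resize(f["img"],(400,311))]); cv2.imwrite("pics/c8.png",im[:,:,::-1])
b=(.4845,-.1415,-.0309)
for a in (0,.05): 
  for y in(.11,-.11): print(a,((proj(g,lidT(b,a,.15,y,.01))[0]-[160,110])*400/270).round(1))
E
```

```text
time: 15.9
ee_pos: [0.4542, -0.1431, 0.1054]
eef_rot: [3.14, 0.079, 0.001]
wrist_force: [-7.0, 2.1, 20.6]
finger_gap: -0.0001
grasp_force: 10.6
time: 16.73
ee_pos: [0.4559, -0.1439, 0.283]
eef_rot: [3.138, 0.078, 0.009]
wrist_force: [0.3, 0.5, 0.6]
finger_gap: -0.0
grasp_force: 0.0
0 [250.2 181.3]
0 [306.1 123.9]
0.05 [250.3 178.1]
0.05 [306.4 120.9]
```

View pics/c8.png

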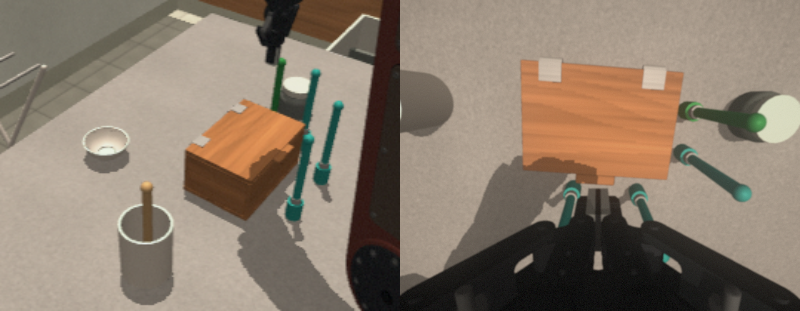

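The lid lies flat on the rim and stopped hard at 20 N with the tip at z = 0.1054, the height of the shut lid. The brush is standing in the jar, the decoys are in place and the robot is clear of everything.

```bash
python3 -c "
from workcell import bot
print(bot.close_job())"
```

```text
the job is handed in; nothing more can be done
None
```

The brush stands bristle end down in the upright jar, the box lid is fully shut with the stain stick left in its well, nothing else was touched, and I handed the job in at about 17 s.

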